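# Charge the bench mill with grinding balls through its sprung throat flap

### The job

Charge the bench mill: pick up the steel chute by its blue grip with the four grinding balls in it, hook the crook of its spout over the left rim of the mill's feed throat, and, bearing there only lightly, tip the chute so that the spout levers the sprung orange flap open and all four balls run down into the mill. Then lift the spout out so that the flap springs shut, and stand the empty chute back on its feet on the bench, clear of the mill. Spill no ball, never press hard on the throat, and leave the other things on the bench alone.

Things in the scene. Friction and masses are not known exactly. Their poses are not given: they have to be found in the camera images.
- chute: Charging chute: steel U-trough, 26 mm wide outside, with a blue grip on a bridge above it. Origin on the bench under the grip; x to the spout, y across, z up. Reaches from x = -42 to +97 mm; two cross feet, 56 mm wide, at x = -36 and +53 mm. 0.16 to 0.26 kg. At rest the trough falls 10 degrees to the back, where the balls lie; they roll forward once it is tipped nose-down by 23 to 28 degrees.
- chute_grip (a point): Centre of the chute's blue grip block, 68 mm above its origin; axes as chute. The block is 36 mm long (x), 24 mm wide (y), 32 mm high; grasp it fore and aft, across the 36 mm. The trough's walls stay 8 mm or more below the block.
- chute_crook (a point): The crook under the chute, which hooks over the throat's rim: the inverted V where the underside of the trough (rising 10 degrees to the front) meets that of the spout (26 mm long, dropping 38 degrees). 75 mm ahead of and 44 mm below chute_grip; axes as chute. The front foot hangs 24 mm below the crook, 22 mm behind it.
- chute_tip (a point): Middle of the lower edge of the chute's spout, 20.5 mm ahead of and 16 mm below the crook; axes as chute.
- chute_pan (a point): A point in the middle of the trough, 5 mm behind and 42 mm below chute_grip: the balls in the chute lie within 85 mm of it.
- mill: White bench mill, fixed: housing x -75 to 75, y -120 to 60, 90 mm high; window and panel in front (-x). Origin on the bench under the middle of its feed throat, an upright steel tube on top, mouth 38 (x) by 48 mm (y), in a rubber sleeve (77 x 83 mm, top 116 mm above the bench). The throat yields at 2 N/mm, 4 mm down and 4 mm along y, then is hard; over 12 N from the chute harms it.
- mill_rim (a point): Middle of the top of the throat's left (+y) rim AT ITS NOMINAL HEIGHT, 145 mm above the bench and 27 mm to the left of the throat's axis; axes as mill. The real throat is clamped up to 17 mm higher or lower and this is not reported: find it by touch or sight. The rim is a round bead, 6 mm thick, along x. The chute comes from the left, its x along the mill's -y.
- mill_chamber (a point): Middle of the mill's chamber, on the throat's axis, 50 mm above the bench. Chamber about 110 x 88 mm inside, floor 20 mm above the bench.
- mill_flap (a joint): Orange sprung flap in the throat: 0 shut (level), to 1.35 swung down. 45 mm long, hinged at the left wall 12 mm below the rim. Pushes back with 1 to 2 N; balls alone cannot open it. With the crook seated on the left rim tipping levers it open: about 0.25 with the chute level, 0.7 at 25 and 0.95 at 38 degrees nose-down; balls pass from about 0.7 and jam if the crook sits much above the rim.
- ball_0_center (a point): Centre of steel grinding ball 0, 15 mm in diameter, 14 g, at the start lying in a row with the others in the chute's trough.
- ball_1_center (a point): Centre of steel grinding ball 1, 15 mm in diameter, 14 g, at the start lying in a row with the others in the chute's trough.
- ball_2_center (a point): Centre of steel grinding ball 2, 15 mm in diameter, 14 g, at the start lying in a row with the others in the chute's trough.
- ball_3_center (a point): Centre of steel grinding ball 3, 15 mm in diameter, 14 g, at the start lying in a row with the others in the chute's trough.
- beaker: Bystander, not to be disturbed: glass beaker, 53 mm across, 70 mm tall; origin under its centre.
- vial_amber: Bystander, not to be disturbed: screw vial with a black cap, 25 x 50 mm; origin under its centre.
- vial_white: Bystander, not to be disturbed: screw vial with a white cap, 25 x 50 mm; origin under its centre.
- timer: Bystander, not to be disturbed: white countdown timer, 41 x 70 x 56 mm; origin under its centre.
- petri_dish: Bystander, not to be disturbed: 60 mm petri dish, 16 mm high; origin under its centre.
- film_box: Bystander, not to be disturbed: green cardboard dispenser box, 63 x 130 x 59 mm; origin under its centre.
- notebook: Bystander, not to be disturbed: dark green notebook, 210 x 153 x 16 mm; origin under its centre.
There are look-alikes about, which are no part of the job. There is more than one size of the chute; the one meant has the size given above.

How it is judged:
By the outcome, as a careful person would: the job done as asked, in the order asked, and still so for the second after the job is handed in, with the robot touching nothing.
It also fails if it takes over 72 s, if anything falls off the work surface, if the arm or the gripper's body presses on something with over 40 N, if the wrist force passes 120 N, or if a joint passes its speed limit or range.

### The arm

A 6-joint arm with a two-finger parallel gripper is mounted at the origin on a cart in front of the work surface, level with it; the furniture and walls round the work are solid. World frame = base frame: x ahead of the robot, y to its left, z up, the work surface at z = 0. Lengths are in m, angles in rad, forces in N, time in s.
With the tool pointing down it reaches from about 0.25 to 0.725 m from the base axis. Payload 4 kg.
Tool frame: the origin (TCP) lies midway between the tips of the shut fingers; the grasp point (between the pads) lies 19 mm behind it (bot.grip_point_offset is the distance from the TCP to the grasp point, in m); z points along the fingers, y is the line along which they close (so a half turn about z gives the same grasp; the last joint's range is limited). The gripper opens to 85 mm and grips with 20 to 120 N. Pads are 22 mm wide; open, the fingers measure 114 mm over their backs; the gripper's body (76 mm by 85 mm) begins 54 mm behind the grasp point. The pads swing forward as they close: fully open they stand 13 mm farther back than shut.
Start: joints at [-1.239, 0.241, 0.005, 1.335, 0, 1.571], TCP at [0.163, -0.473, 0.231] pointing down, gripper open.
Joint ranges: [-2.72, 2.72], [-1.05, 1.87], [-1.09, 1.28], [-1.99, 2.15], [-1.42, 1.44], [-3.14, 3.14]. Speed limits (rad/s): [2.79, 2.79, 3.14, 3.14, 3.14, 3.14].

### API

Orientations are given as a unit quaternion [x, y, z, w].
In Python, from workcell import bot gives the robot as it stands.
- The arm moves only by the tool step_arm, never from a script. Its argument "targets" is text: rows parted by semicolons, each of 7 numbers parted by spaces: the opening, from -1 (shut) to 1 (fully open), so that 0 is half open, then the shift along the world's x, y, z normalised to -1 to 1, where 1 is 0.5 m, then the turn, a rotation vector about the world's x, y, z normalised to -1 to 1, where 1 is pi/4 rad. In form: gripper x y z wx wy wz; .... A call has 1 to 10 rows; each row is the pose to reach, as a shift and turn from the pose commanded when the call began; what a row does not reach only later rows make up. A row lasts 1/12 s, in which the tool goes at most 41.7 mm and 7.16 degrees, less where a joint would pass 70% of its speed; a pose out of reach is approached as far as the arm can. A call with a number of a shift or a turn outside -1 to 1 is refused whole. A call with a gripper value outside its range is refused whole. The fingers move at their own pace and stop on an object; the grip force is fixed at half the most. Time passes only in rows, so rows that repeat a pose let the fingers close. It gives the time, the measured TCP pose, the force, the opening and the grip force at its end, in the units of the state.
- bot.get_obs(): the state, without advancing time (a new reading comes with each control period).
- bot.camera(name): name is "scene" or "top" or "wrist"; returns the picture (400x640x3 uint8, red, green, blue); there is no depth.
- bot.camera_info(name): a dict with "vertical_fov" (degrees; the focal length in pixels is half the picture's height over the tangent of half this angle, whatever the lens; pixels are square), "cx", "cy" (the principal point, pixels), "pose" (4x4, takes a point from camera to world coordinates). Camera axes: x right, y up, looking along -z (the intrinsics and any distortion apply to the point x, -y, -z); pixel columns grow to the right and rows downward; lengths in m; the calibration is good to about 2 mm. A picture is of the moment at which its call begins: read the wrist's pose just before it. camera_info takes no time and is no camera call; for the wrist camera it gives the pose at the moment of the call.
- bot.job_done(): hands the job in; it is judged then, once.
The state is a dict: "clock": time; "joint_pos": joint angles; "joint_vel": joint speeds; "tau": joint torques, N m; "eef_pos": TCP position; "tool_rot": TCP orientation; "ft_force": force on the tool from outside, world axes, zero at the start; "ft_torque": the same for the moment, N m; "grip_width": finger opening in m; "grasp_force": force on a finger pad.
Only numpy, scipy, OpenCV 4.12 (cv2) and the standard library are available. Lean on these libraries where they do the work, as an engineer would, in place of code of your own. Each camera call takes 0.05 s, during which the arm holds its last target. There are 200 camera calls.

## Working session

There is one attempt and no reset: what is moved stays moved. The work goes in short steps, Python scripts to look and compute and a tool call to move; the robot and the scene stay as the last step left them, time stands still between calls to the robot, and variables do not carry over. Pictures are saved under pics/ and viewed, at most 10 in all, crops included, and the job is handed in when it is done.

Besides the shell and the picture viewer there is one more tool, called after "Request:" by a JSON object that holds its "name" and its "arguments". step_arm: Moves the arm, as the interface text tells. Scaled input: -1 to 1 covers 0.5 m each way for a shift and pi/4 rad each way for a turn. Its arguments: {"type":"object","properties":{"targets":{"type":"string"}},"required":["targets"]}

```bash
mkdir -p pics; ls
python3 - <<'E'
from workcell import bot
import cv2,numpy as np
for n in("scene","top"):
    cv2.imwrite(f"pics/{n}0.png",bot.camera(n)[:,:,::-1]); i=bot.camera_info(n); print(n,i)
o=bot.get_obs();print(o)
E
```

```text
pics
scene {'vertical_fov': 42.96982475019789, 'cx': 323.0202590919334, 'cy': 195.5924595595014, 'pose': array([[-0.62793183,  0.29432203, -0.7204694 , -0.48405171],
       [-0.77819182, -0.22446417,  0.58654354,  0.84120576],
       [ 0.01091312,  0.92897276,  0.36998719,  0.65651624],
       [ 0.        ,  0.        ,  0.        ,  1.        ]])}
top {'vertical_fov': 57.49855372596214, 'cx': 318.79391991105814, 'cy': 195.7427715423804, 'pose': array([[-0.02199608,  0.98959348, -0.14220028,  0.38387539],
       [-0.99971187, -0.0204043 ,  0.01264257,  0.01487583],
       [ 0.00960951,  0.1424374 ,  0.98975716,  1.19495164],
       [ 0.        ,  0.        ,  0.        ,  1.        ]])}
{'clock': 0.1, 'joint_pos': array([-1.23900787e+00,  2.41313690e-01,  3.84844727e-03,  1.33516075e+00,
        2.89932862e-05,  1.57079509e+00]), 'joint_vel': array([-0.00164224, -0.00312947,  0.0020894 , -0.00023523, -0.00156256,
        0.00039205]), 'tau': array([-1.47337269e-03, -3.73138332e+01,  2.53009737e+01,  1.08520422e-02,
       -1.33020435e-04,  3.30155082e-06]), 'eef_pos': array([ 0.16269485, -0.4722033 ,  0.2305099 ]), 'tool_rot': array([ 9.86270570e-01,  1.65134873e-01, -1.36772103e-04, -9.04666856e-04]), 'ft_force': array([-0.64662668,  0.60717299,  0.0285225 ]), 'ft_torque': array([-0.01354593,  0.01102143,  0.00066678]), 'grasp_force': 0.0, 'grip_width': 0.08553596337496493}
```

View pics/scene0.png

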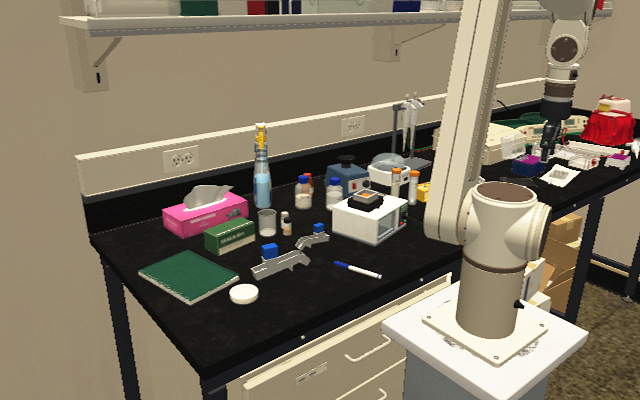

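View pics/top0.png

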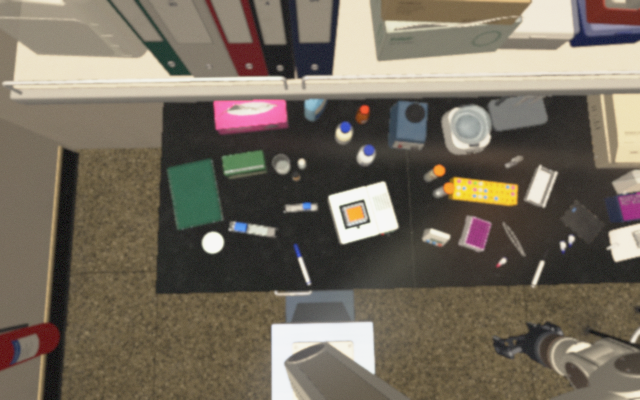

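The scene shows two chutes. In the top view the larger is at about (253,229) and the smaller at (300,208). The mill's throat is at about (355,213).

```bash
cat > h.py <<'E'
from workcell import bot
import cv2,numpy as np
from scipy.spatial.transform import Rotation as R
def ray(n,px,info=None):
    i=info or bot.camera_info(n); f=200/np.tan(np.radians(i['vertical_fov']/2)); P=i['pose']
    px=np.atleast_2d(px).astype(float)
    d=np.c_[(px[:,0]-i['cx'])/f,-(px[:,1]-i['cy'])/f,-np.ones(len(px))]@P[:3,:3].T
    return P[:3,3],d
def plane(n,px,z,info=None):
    c,d=ray(n,px,info); return c+d*((z-c[2])/d[:,2])[:,None]
def proj(n,p,info=None):
    i=info or bot.camera_info(n); f=200/np.tan(np.radians(i['vertical_fov']/2)); P=i['pose']
    q=(np.atleast_2d(p)-P[:3,3])@P[:3,:3]
    return np.c_[i['cx']+f*q[:,0]/-q[:,2],i['cy']-f*q[:,1]/-q[:,2]]
def tri(r1,r2):
    (c1,d1),(c2,d2)=r1,r2; d1=d1[0];d2=d2[0]
    s=np.linalg.lstsq(np.c_[d1,-d2],c2-c1,rcond=None)[0]
    a=c1+s[0]*d1;b=c2+s[1]*d2
    return (a+b)/2,np.linalg.norm(a-b)
def blobs(img,lo,hi,amin=20):
    m=cv2.inRange(cv2.cvtColor(img,cv2.COLOR_RGB2HSV),lo,hi)
    n,l,s,c=cv2.connectedComponentsWithStats(m)
    return [(c[k].round(1),s[k].tolist(),cv2.minAreaRect(np.argwhere(l==k)[:,::-1].astype(np.float32))) for k in range(1,n) if s[k][4]>=amin]
E
python3 - <<'E'
from h import *
T=cv2.imread('pics/top0.png')[:,:,::-1].copy();S=cv2.imread('pics/scene0.png')[:,:,::-1].copy()
for n,I in(("top",T),("scene",S)):
  for nm,lo,hi in(("blue",(100,120,60),(125,255,255)),("orange",(8,150,120),(22,255,255))):
    for b in blobs(I,lo,hi,12): print(n,nm,b[0],b[1],[round(x,1) for x in b[2][1]],round(b[2][2]))
for px,z in(((248,228),.068),((304,208),.05),((355,213),.145),((230,226),.03),((276,231),.04),((284,208),.03),((317,208),.03),((212,243),.016),((282,164),.07),((298,160),.05),((296,178),.05),((195,193),.016),((244,163),.06),((302,262),.0)):
    print(px,plane("top",px,z).round(3))
c=T[140:270,150:410];cv2.imwrite('pics/c1.png',cv2.resize(c,None,fx=3,fy=3,interpolation=cv2.INTER_CUBIC)[:,:,::-1])
E
```

```text
top blue [602.5  38.8] [572, 29, 68, 16, 463] [15.0, 67.0] 90
top blue [345.2 126.1] [341, 121, 10, 11, 85] [10.0, 9.0] 90
top blue [368.9 149.5] [365, 145, 9, 10, 70] [7.8, 9.2] 45
top blue [306.5 204.6] [303, 202, 8, 7, 46] [6.0, 7.0] 90
top blue [240.7 226.1] [235, 222, 12, 9, 93] [8.0, 11.0] 90
top blue [296.7 249.9] [293, 243, 8, 14, 62] [13.3, 4.7] 72
top orange [361.3 116.7] [357, 112, 11, 10, 63] [9.2, 8.9] 16
top orange [439.  169.9] [433, 164, 13, 13, 122] [12.0, 11.3] 45
top orange [477.2 190.5] [443, 177, 76, 29, 461] [75.6, 23.4] 7
top orange [354.9 213. ] [348, 207, 15, 13, 153] [11.2, 13.8] 76
scene blue [396.9   4.6] [393, 1, 14, 10, 51] [9.0, 13.0] 90
scene blue [524.6 164.5] [521, 163, 9, 4, 16] [8.4, 2.4] 11
scene blue [302.5 179. ] [298, 175, 10, 9, 76] [8.0, 9.0] 90
scene blue [334.3 180.6] [329, 177, 12, 9, 91] [8.0, 11.0] 90
scene blue [255.  188.4] [254, 184, 3, 10, 22] [9.0, 2.0] 90
scene blue [318.2 227.2] [313, 222, 11, 11, 97] [10.0, 10.0] 90
scene blue [269.5 250.4] [261, 243, 17, 17, 231] [16.0, 16.0] 90
scene blue [341.  263.9] [333, 261, 16, 8, 66] [15
[... 159 characters left out ...]
1 170.4] [392, 168, 10, 6, 51] [9.0, 5.0] 0
scene orange [414.2 172.9] [410, 170, 10, 7, 58] [6.0, 9.0] 90
scene orange [420.6 193.6] [417, 183, 12, 19, 101] [11.4, 17.4] 15
scene orange [365.2 194.5] [361, 193, 9, 4, 23] [8.0, 2.9] 14
(248, 228) [[0.45  0.221 0.068]]
(304, 208) [[0.51  0.048 0.05 ]]
(355, 213) [[ 0.482 -0.102  0.145]]
(230, 226) [[0.46  0.285 0.03 ]]
(276, 231) [[0.44  0.138 0.04 ]]
(284, 208) [[0.514 0.113 0.03 ]]
(317, 208) [[0.512 0.007 0.03 ]]
(212, 243) [[0.408 0.345 0.016]]
(282, 164) [[0.649 0.114 0.07 ]]
(298, 160) [[0.666 0.065 0.05 ]]
(296, 178) [[0.607 0.072 0.05 ]]
(195, 193) [[0.571 0.403 0.016]]
(244, 163) [[0.657 0.236 0.06 ]]
(302, 262) [[0.341 0.059 0.   ]]
```

View pics/c1.png

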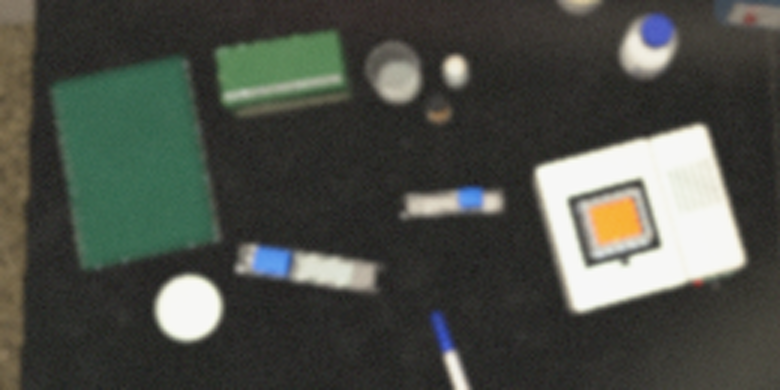

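The crop shows the larger chute (about 147 mm long, so the one meant), with its grip near crop (272,262) and its spout to the right. The mill is turned about 15°. Next I go above the mill and look down with the wrist camera.

Request:
{"name": "step_arm", "arguments": {"targets": "1 0.05 0.06 0.03 0 0 -0.05; 1 0.1 0.13 0.07 0 0 -0.1; 1 0.15 0.2 0.1 0 0 -0.15; 1 0.2 0.26 0.13 0 0 -0.2; 1 0.25 0.33 0.17 0 0 -0.25; 1 0.3 0.39 0.2 0 0 -0.3; 1 0.34 0.46 0.23 0 0 -0.35; 1 0.38 0.52 0.26 0 0 -0.4; 1 0.4 0.57 0.28 0 0 -0.45; 1 0.4 0.57 0.28 0 0 -0.45"}}

```text
clock: 0.93
eef_pos: [0.3659, -0.183, 0.3738]
tool_rot: [1.0, -0.007, 0.002, -0.0]
ft_force: [-0.5, -0.5, 0.3]
grip_width: 0.0853
grasp_force: 0.0
```

Run:
```python
from h import *
o=bot.get_obs();i=bot.camera_info('wrist');print(i['vertical_fov'],i['cx'],i['cy']);print(o['eef_pos'],o['clock'])
Rt=R.from_quat(o['tool_rot']).as_matrix();print(Rt.round(3));print((Rt.T@i['pose'][:3,:3]).round(3),Rt.T@(i['pose'][:3,3]-o['eef_pos']))
cv2.imwrite('pics/w1.png',bot.camera('wrist')[:,:,::-1])
print(proj('wrist',[[.482,-.102,.145]],i))
```

```text
70.00118933355269 315.660420005311 196.12047410513304
[ 0.36586964 -0.18298541  0.37378656] 0.9333
[[ 1.    -0.014  0.005]
 [-0.014 -1.     0.001]
 [ 0.005 -0.001 -1.   ]]
[[ 0.     0.958  0.285]
 [ 1.    -0.    -0.   ]
 [ 0.     0.285 -0.958]] [ 7.22540374e-02 -1.06653821e-04 -1.41326350e-01]
[[247.21887637  74.94859151]]
```

View pics/w1.png

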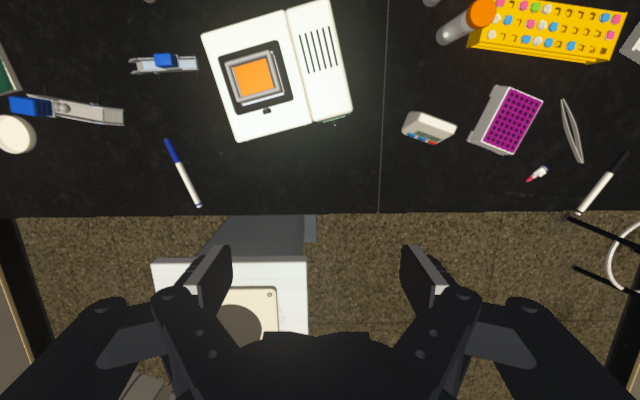

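The wrist view shows the throat at about (254,77), the target chute's grip at (30,107) and its spout end at (123,115). I move closer over the throat.

Request:
{"name": "step_arm", "arguments": {"targets": "1 0.05 0.04 -0.04 0 0 0; 1 0.1 0.08 -0.08 0 0 0; 1 0.15 0.11 -0.12 0 0 0; 1 0.2 0.14 -0.16 0 0 0; 1 0.23 0.16 -0.2 0 0 0; 1 0.23 0.16 -0.22 0 0 0; 1 0.23 0.16 -0.22 0 0 0"}}

```text
clock: 1.57
eef_pos: [0.476, -0.1078, 0.2571]
tool_rot: [1.0, -0.011, -0.004, -0.001]
ft_force: [-0.8, -0.2, -0.2]
grip_width: 0.0855
grasp_force: 0.0
```

Run:
```python
from h import *
import pickle
i=bot.camera_info('wrist');I=bot.camera('wrist');cv2.imwrite('pics/w2.png',I[:,:,::-1]);pickle.dump(i,open('w2.pkl','wb'))
print(bot.get_obs()['eef_pos'])
c=I[20:400,100:540]
cv2.imwrite('pics/w2c.png',cv2.resize(c,None,fx=1.5,fy=1.5)[:,:,::-1])
```

```text
[ 0.47634668 -0.10830467  0.25899787]
```

View pics/w2.png

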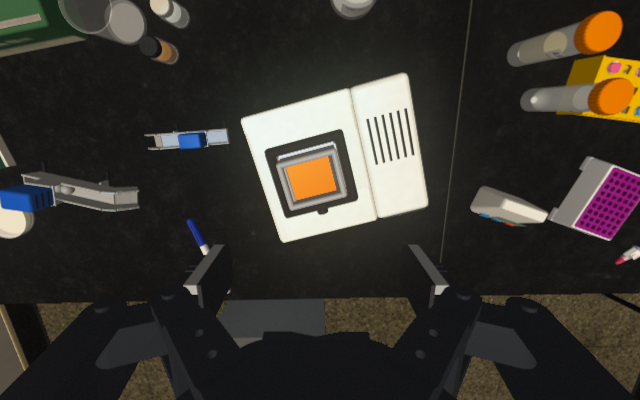

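Run:
```python
from h import *
import pickle
i=pickle.load(open('w2.pkl','rb'));I=cv2.imread('pics/w2.png')[:,:,::-1].copy()
g=cv2.cvtColor(I,cv2.COLOR_RGB2HSV)
m=cv2.inRange(g,(0,0,150),(180,60,255))
cs,_=cv2.findContours(m,cv2.RETR_EXTERNAL,cv2.CHAIN_APPROX_NONE)
c=[c for c in cs if cv2.pointPolygonTest(c,(270,110),False)>=0 or cv2.contourArea(c)>8000]
c=max(c,key=cv2.contourArea);h=cv2.convexHull(c)[:,0]
w=plane('w2',h,.09,i);r=cv2.minAreaRect((w[:,:2]*1000).astype(np.float32));print('housing',r)
b=cv2.boxPoints(r);print(b)
# throat: profile along mill axes through flap centre
o=[x for x in blobs(I,(8,150,120),(22,255,255),300)]
for x in o: print(x[0],x[1],x[2])
cv2.imwrite('pics/t.png',cv2.resize(I[120:225,255:365],None,fx=7,fy=5.5,interpolation=cv2.INTER_CUBIC)[:,:,::-1])
for z in(.125,.145,.165):print(z,plane('w2',[311,178],z,i).round(4))
```

```text
housing ((490.5927429199219, -132.43045043945312), (148.0149688720703, 176.0895233154297), 13.899975776672363)
[[ 397.60165   -64.74258 ]
 [ 439.90323  -235.67561 ]
 [ 583.58386  -200.11832 ]
 [ 541.2822    -29.185287]]
[601.9  31.1] [582, 11, 41, 42, 1265] ((601.7500610351562, 31.249996185302734), (33.941123962402344, 45.961936950683594), 45.0)
[613.8  96.6] [580, 55, 60, 68, 1544] ((613.37255859375, 87.66459655761719), (59.5380859375, 62.68278121948242), 7.275004863739014)
[311.3 178. ] [286, 156, 51, 44, 1500] ((311.0885009765625, 178.17259216308594), (34.9604377746582, 43.41657257080078), 75.3791275024414)
0.125 [[ 0.4845 -0.1032  0.125 ]]
0.145 [[ 0.4892 -0.1036  0.145 ]]
0.165 [[ 0.494  -0.1041  0.165 ]]
```

View pics/t.png

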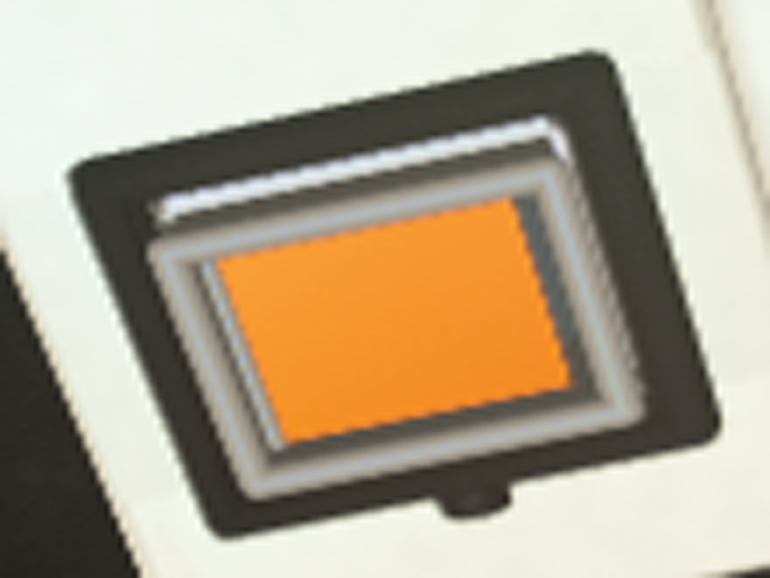

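The close-up shows the rim bead's centreline corners at crop (165,250), (550,175), (630,410) and (260,490). I convert these to a height, and get the chute's pose from the same picture for the next view.

Run:
```python
from h import *
import pickle
i=pickle.load(open('w2.pkl','rb'))
c=np.array([[165,250],[550,175],[630,410],[260,490.]])/[7,5.5]+[255,120]
for z in(.12,.125,.13,.135,.14,.145,.15):
    w=plane('',c,z,i)[:,:2]*1000; d=np.linalg.norm(np.roll(w,-1,0)-w,axis=1)
    print(z,w.mean(0).round(1),d.round(1))
```

```text
0.12 [ 480.4 -104.2] [55.6 45.1 56.3 47.2]
0.125 [ 481.6 -104.3] [54.6 44.2 55.3 46.4]
0.13 [ 482.9 -104.4] [53.6 43.4 54.3 45.5]
0.135 [ 484.1 -104.5] [52.6 42.6 53.2 44.7]
0.14 [ 485.4 -104.6] [51.6 41.8 52.2 43.8]
0.145 [ 486.6 -104.7] [50.6 41.  51.2 43. ]
0.15 [ 487.9 -104.8] [49.6 40.2 50.2 42.1]
```

Request:
{"name": "step_arm", "arguments": {"targets": "1 -0.01 0.07 0.02 0 0 -0.05; 1 -0.02 0.14 0.02 0 0 -0.1; 1 -0.03 0.21 0.02 0 0 -0.16; 1 -0.04 0.28 0.02 0 0 -0.2; 1 -0.06 0.35 0.02 0 0 -0.2; 1 -0.08 0.42 0.02 0 0 -0.2; 1 -0.1 0.49 0.02 0 0 -0.2; 1 -0.12 0.56 0.02 0 0 -0.2; 1 -0.12 0.62 0.02 0 0 -0.2; 1 -0.12 0.62 0.02 0 0 -0.2"}}

```text
clock: 2.45
eef_pos: [0.4102, -0.0443, 0.2714]
tool_rot: [0.998, -0.065, 0.001, -0.017]
ft_force: [-0.3, -0.6, 0.2]
grip_width: 0.0855
grasp_force: 0.0
```

Run:
```python
from h import *
import pickle
i=bot.camera_info('wrist');o=bot.get_obs();I=bot.camera('wrist');cv2.imwrite('pics/w3.png',I[:,:,::-1]);pickle.dump((i,o),open('w3.pkl','wb'))
print(o['eef_pos'],o['tool_rot'])
for b in blobs(I,(100,120,40),(125,255,255),80): print(b[0],b[1],b[2])
```

```text
[ 0.41024653 -0.04431541  0.27139798] [ 9.97713553e-01 -6.54977101e-02  7.12393160e-04 -1.66496017e-02]
[240.1  92. ] [227, 83, 27, 19, 396] ((240.19232177734375, 91.96153259277344), (16.86598777770996, 24.710634231567383), 78.69007110595703)
[ 87.4 167.4] [65, 156, 48, 24, 880] ((88.5, 167.5), (23.0, 47.0), 90.0)
[246.  195.2] [237, 182, 20, 28, 228] ((245.7205810546875, 194.86764526367188), (29.326257705688477, 7.888935089111328), 59.036251068115234)
```

View pics/w3.png

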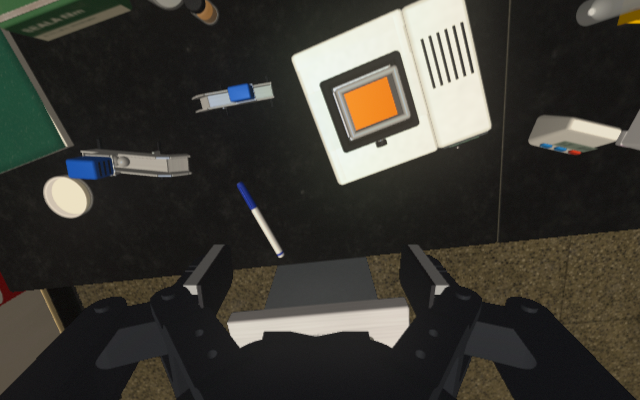

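The chute's grip is at about (88,167) and its spout end at (190,164). The arm fell short of its target, so I check the joints.

Run:
```python
from h import *
o=bot.get_obs();print(o['joint_pos'].round(3),o['joint_vel'].round(3),o['clock'])
```

```text
[-0.132  0.051 -0.116  1.405  0.033  3.141] [ 0.008  0.018  0.025 -0.007  0.001  0.   ] 2.5
```

Request:
{"name": "step_arm", "arguments": {"targets": "1 0 0 0 0 0 0;1 0 0 0 0 0 0"}}

```text
clock: 2.67
eef_pos: [0.4113, -0.044, 0.2714]
tool_rot: [0.998, -0.065, 0.001, -0.017]
ft_force: [0.4, 0.8, -0.2]
grip_width: 0.0853
grasp_force: 0.0
```

Joint 6 is at its limit, so I'll use the half-turned grasp and spin the other way while moving left.

Request:
{"name": "step_arm", "arguments": {"targets": "1 0 0.02 0 0 0 0.15;1 0 0.04 0 0 0 0.3;1 0 0.06 0 0 0 0.45;1 0 0.08 0 0 0 0.6;1 0 0.1 0 0 0 0.75;1 0 0.12 0 0 0 0.9;1 0 0.13 0 0 0 1"}}

```text
clock: 3.25
eef_pos: [0.4115, 0.022, 0.2712]
tool_rot: [0.946, 0.325, -0.006, -0.016]
ft_force: [0.7, 0.3, 0.4]
grip_width: 0.0855
grasp_force: 0.0
```

Request:
{"name": "step_arm", "arguments": {"targets": "1 0 0.02 0 0 0 0.15;1 0 0.04 0 0 0 0.3;1 0 0.06 0 0 0 0.45;1 0 0.08 0 0 0 0.6;1 0 0.1 0 0 0 0.75;1 0 0.12 0 0 0 0.9;1 0 0.13 0 0 0 1"}}

```text
clock: 3.83
eef_pos: [0.4115, 0.0871, 0.2711]
tool_rot: [0.749, 0.662, -0.011, -0.012]
ft_force: [0.3, -0.2, -0.3]
grip_width: 0.085
grasp_force: 0.0
```

Request:
{"name": "step_arm", "arguments": {"targets": "1 0 0.02 0 0 0 0.15;1 0 0.04 0 0 0 0.3;1 0 0.06 0 0 0 0.45;1 0 0.08 0 0 0 0.6;1 0 0.1 0 0 0 0.75;1 0 0.12 0 0 0 0.9;1 0 0.13 0 0 0 1"}}

```text
clock: 4.42
eef_pos: [0.4115, 0.1523, 0.2711]
tool_rot: [0.439, 0.898, -0.015, -0.007]
ft_force: [0.8, -0.7, 0.3]
grip_width: 0.085
grasp_force: 0.0
```

Request:
{"name": "step_arm", "arguments": {"targets": "1 0 0.02 0 0 0 0.15;1 0 0.04 0 0 0 0.3;1 0 0.06 0 0 0 0.45;1 0 0.08 0 0 0 0.6;1 0 0.1 0 0 0 0.75;1 0 0.12 0 0 0 0.9;1 0 0.13 0 0 0 1;1 0 0.13 0 0 0 1"}}

```text
clock: 5.08
eef_pos: [0.4113, 0.2172, 0.271]
tool_rot: [0.064, 0.998, -0.017, -0.001]
ft_force: [0.0, 0.1, 0.0]
grip_width: 0.0856
grasp_force: 0.0
```

Run:
```python
from h import *
import pickle
i=bot.camera_info('wrist');o=bot.get_obs();I=bot.camera('wrist');cv2.imwrite('pics/w4.png',I[:,:,::-1]);pickle.dump((i,o),open('w4.pkl','wb'))
print(o['eef_pos'],o['tool_rot'],o['joint_pos'].round(2))
for b in blobs(I,(100,120,40),(125,255,255),80): print(b[0],b[1],b[2])
```

```text
[0.41128895 0.21724924 0.27097397] [ 6.35195495e-02  9.97842241e-01 -1.65982809e-02 -7.91503675e-04] [ 0.5   0.17  0.02  1.44 -0.03  0.63]
[220.2 151.9] [210, 137, 21, 31, 249] ((220.37693786621094, 152.2846221923828), (31.628854751586914, 8.062257766723633), 60.2551155090332)
[346.2 203.9] [331, 191, 31, 26, 697] ((346.3538818359375, 203.6307830810547), (29.95380973815918, 24.07398796081543), 3.1798300743103027)
```

View pics/w4.png

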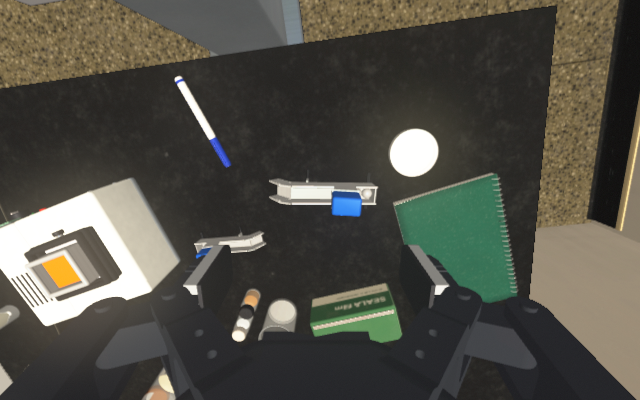

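The view shows the grip at (346,204), the trough from about (270,187) to (377,192) and the petri dish at (413,153). I compute the grasp pose.

```bash
cat >> h.py <<'E'
def cmd(Rd,pd,o=None):
    o=o or bot.get_obs(); Rc=R.from_quat(o['tool_rot'])
    return ((np.array(pd)-o['eef_pos'])/.5).round(4),((Rd*Rc.inv()).as_rotvec()/(np.pi/4)).round(4)
def down(h): # chute x heading h(rad), tool y = -chute x, z down
    x=-np.array([np.cos(h),np.sin(h),0]);z=np.array([0,0,-1.]);return R.from_matrix(np.c_[np.cross(x,z),x,z])
E
python3 - <<'E'
from h import *
import pickle
i,o=pickle.load(open('w4.pkl','rb'));I=cv2.imread('pics/w4.png')[:,:,::-1].copy()
H=cv2.cvtColor(I,cv2.COLOR_RGB2HSV)
m=cv2.inRange(H,(100,120,40),(125,255,255))[185:225,325:370]
V=H[185:225,325:370,2]; print([(185+r,int(m[r].astype(bool).sum()),int(np.median(V[r][m[r]>0]))) for r in range(0,40) if m[r].any()])
ys,xs=np.nonzero(m);
t=cv2.inRange(H,(0,0,110),(180,70,255));t[:160]=0;t[230:]=0;t[:,:262]=0;t[:,385:]=0
cs,_=cv2.findContours(t,cv2.RETR_EXTERNAL,cv2.CHAIN_APPROX_NONE)
c=np.vstack(cs)[:,0];r=cv2.minAreaRect(c.astype(np.float32));print(r)
for pts,z in(([[361,196],[270,188]],.03),(cv2.boxPoints(r),.03),([[346.5,206]],.084),([[331,216],[362,218]],.084)):print(plane('',pts,z,i).round(4))
r2=cv2.minAreaRect(np.c_[xs+325,ys+185].astype(np.float32));a=np.radians(r2[2]);p=plane('',[[346,206],[346-20*np.cos(a),206-20*np.sin(a)]],.084,i);d=p[1]-p[0];print('heading grip',np.degrees(np.arctan2(d[1],d[0])))
E
```

```text
[(191, 2, 145), (192, 22, 128), (193, 26, 130), (194, 26, 131), (195, 27, 133), (196, 27, 135), (197, 27, 164), (198, 28, 221), (199, 30, 243), (200, 30, 249), (201, 30, 249), (202, 30, 249), (203, 29, 248), (204, 29, 248), (205, 30, 247), (206, 30, 247), (207, 30, 246), (208, 30, 246), (209, 30, 245), (210, 31, 245), (211, 30, 244), (212, 30, 244), (213, 29, 244), (214, 29, 239), (215, 27, 195), (216, 8, 137)]
((323.0, 191.5), (25.0, 108.0), 90.0)
[[0.4582 0.2669 0.03  ]
 [0.4319 0.1425 0.03  ]]
[[0.419  0.1434 0.03  ]
 [0.4366 0.2904 0.03  ]
 [0.4724 0.288  0.03  ]
 [0.4548 0.1371 0.03  ]]
[[0.4519 0.2435 0.084 ]]
[[0.4626 0.2235 0.084 ]
 [0.4695 0.2608 0.084 ]]
heading grip -99.99575172931769
```

Run:
```python
from h import *
import pickle
i,o=pickle.load(open('w4.pkl','rb'));I=cv2.imread('pics/w4.png')[:,:,::-1].copy()
H=cv2.cvtColor(I,cv2.COLOR_RGB2HSV)
t=cv2.inRange(H,(0,0,110),(180,70,255))
for lo,hi in((285,328),):
  X=[];U=[];L=[]
  for x in range(lo,hi):
    y=np.nonzero(t[165:225,x])[0]
    if len(y): X.append(x);U.append(165+y[0]);L.append(165+y[-1])
  print(U,L)
  for E in(U,L):
    a=np.polyfit(X,E,1)
    p=plane('',[[lo,np.polyval(a,lo)],[hi,np.polyval(a,hi)]],.04,i);d=p[0]-p[1];print(a,np.degrees(np.arctan2(d[1],d[0])))
for h in(-98,-99):print(cmd(down(np.radians(h)),[.452,.2435,.13]))
```

```text
[np.int64(181), np.int64(181), np.int64(181), np.int64(182), np.int64(181), np.int64(182), np.int64(182), np.int64(182), np.int64(182), np.int64(182), np.int64(182), np.int64(182), np.int64(182), np.int64(182), np.int64(182), np.int64(183), np.int64(183), np.int64(183), np.int64(183), np.int64(183), np.int64(183), np.int64(180), np.int64(179), np.int64(181), np.int64(183), np.int64(183), np.int64(183), np.int64(183), np.int64(183), np.int64(183), np.int64(183), np.int64(182), np.int64(183), np.int64(183), np.int64(183), np.int64(183), np.int64(183), np.int64(183), np.int64(183), np.int64(183), np.int64(183), np.int64(183), np.int64(183)] [np.int64(204), np.int64(204), np.int64(204), np.int64(204), np.int64(204), np.int64(204), np.int64(204), np.int64(204), np.int64(204), np.int64(204), np.int64(204), np.int64(204), np.int64(204), np.int64(204), np.int64(204), np.int64(204), np.int64(204), np.int64(204), np.int64(204), np.int64(204), np.int64(204), np.int64(204), np.int64(204), np.int64(204), np.int64(204), np.int64(204), np.int64(204), np.int64(204), np.int64(204), np.int64(204), np.int64(204), np.int64(204), np.int64(204), np.int64(204), np.int64(204), np.int64(204), np.int64(204), np.int64(204), np.int64(204), np.int64(204), np.int64(204), np.int64(204), np.int64(204)]
[4.06221685e-02 1.69895198e+02] -99.19782326222864
[6.24615029e-16 2.04000000e+02] -96.65138544331778
(array([ 0.0816,  0.0538, -0.282 ]), array([ 0.0427, -0.0052, -0.0115]))
(array([ 0.0816,  0.0538, -0.282 ]), array([ 0.0426, -0.0055, -0.0337]))
```

Request:
{"name": "step_arm", "arguments": {"targets": "1 0.02 0.01 -0.06 0.02 0 -0.01;1 0.04 0.025 -0.12 0.043 -0.005 -0.012;1 0.06 0.04 -0.18 0.043 -0.005 -0.012;1 0.08 0.054 -0.24 0.043 -0.005 -0.012;1 0.082 0.054 -0.282 0.043 -0.005 -0.012;1 0.082 0.054 -0.282 0.043 -0.005 -0.012;1 0.082 0.054 -0.282 0.043 -0.005 -0.012"}}

```text
clock: 5.72
eef_pos: [0.4512, 0.2421, 0.1293]
tool_rot: [0.071, 0.997, -0.001, -0.002]
ft_force: [0.1, 0.1, 0.2]
grip_width: 0.0857
grasp_force: 0.0
```

Run:
```python
from h import *
i=bot.camera_info('wrist');I=bot.camera('wrist')
print(cmd(down(np.radians(-98)),[.452,.2435,.047]))
H=cv2.cvtColor(I,cv2.COLOR_RGB2HSV)
m=cv2.inRange(H,(100,120,190),(125,255,255));ys,xs=np.nonzero(m)
n,l,s,c=cv2.connectedComponentsWithStats(m);k=1+np.argmax(s[1:,4]);print(c[k],s[k])
r=cv2.minAreaRect(np.argwhere(l==k)[:,::-1].astype(np.float32));print(r)
p=plane('',cv2.boxPoints(r),.084,i);print(p.round(4),p.mean(0))
cv2.imwrite('pics/w5.png',I[:,:,::-1])
```

```text
(array([-0.0005,  0.0016, -0.1678]), array([-0.0004,  0.    ,  0.0019]))
[317.41355932 221.4020339 ] [ 294  205   51   33 1475]
((319.0, 221.0), (32.0, 50.0), 90.0)
[[0.4381 0.2289 0.084 ]
 [0.4429 0.263  0.084 ]
 [0.4667 0.2603 0.084 ]
 [0.4617 0.225  0.084 ]] [0.4523448  0.24428625 0.084     ]
```

Request:
{"name": "step_arm", "arguments": {"targets": "1 0 0.002 -0.04 0 0 0;1 0 0.002 -0.08 0 0 0;1 0 0.002 -0.12 0 0 0;1 0 0.002 -0.15 0 0 0;1 0 0.002 -0.168 0 0 0;1 0 0.002 -0.168 0 0 0"}}

```text
clock: 6.27
eef_pos: [0.4519, 0.2438, 0.0463]
tool_rot: [0.07, 0.998, 0.0, -0.0]
ft_force: [0.6, -0.3, 0.5]
grip_width: 0.0855
grasp_force: 0.0
```

Request:
{"name": "step_arm", "arguments": {"targets": "-0.05 0 0 0 0 0 0;-0.1 0 0 0 0 0 0;-0.15 0 0 0 0 0 0;-0.2 0 0 0 0 0 0;-0.3 0 0 0 0 0 0;-0.5 0 0 0 0 0 0;-0.5 0 0 0 0 0 0;-0.5 0 0 0 0 0 0;-0.5 0 0 0 0 0 0"}}

```text
clock: 7.02
eef_pos: [0.4531, 0.2444, 0.0477]
tool_rot: [0.07, 0.998, 0.001, 0.001]
ft_force: [-0.3, -0.5, 6.0]
grip_width: 0.0355
grasp_force: 60.1
```

Gripped at 60 N with a width of 35.5 mm. Now I lift.

Request:
{"name": "step_arm", "arguments": {"targets": "-0.5 0 0 0.005 0 0 0;-0.5 0 0 0.015 0 0 0;-0.5 0 0 0.04 0 0 0;-0.5 0 0 0.08 0 0 0;-0.5 0 0 0.12 0 0 0;-0.5 0 0 0.16 0 0 0;-0.5 0 0 0.2 0 0 0;-0.5 0 0 0.24 0 0 0;-0.5 0 0 0.26 0 0 0;-0.5 0 0 0.26 0 0 0"}}

```text
clock: 7.85
eef_pos: [0.4534, 0.2447, 0.1788]
tool_rot: [0.07, 0.998, 0.002, 0.002]
ft_force: [0.3, 1.4, -1.9]
grip_width: 0.0353
grasp_force: 59.7
```

```bash
cat >> h.py <<'E'
HM=np.radians(-76.1); BEAD=np.array([.4769,-.0777,.127]); BT=np.array([0,-.0742,.0269])
def pose(th,dz=0,dy=0,bead=BEAD):  # dy: backward (left, mill +y)
    f=np.array([np.cos(HM),np.sin(HM),0]);l=np.array([-f[1],f[0],0])
    Rd=R.from_rotvec(np.radians(th)*l)*down(HM)
    return Rd, bead+[0,0,dz]-f*dy-Rd.apply(BT)
E
python3 - <<'E'
from h import *
o=bot.get_obs();print(o['eef_pos'],o['ft_force'],o['grip_width'],o['joint_pos'].round(2))
for dz,dy in((.04,.03),(.04,0),(.01,0)): print(pose(0,dz,dy)[1],cmd(*pose(0,dz,dy)))
cv2.imwrite('pics/w6.png',bot.camera('scene')[130:330,200:450,::-1].repeat(3,0).repeat(3,1))
E
```

```text
[0.45339659 0.24470315 0.17875293] [ 0.29974304  1.38546095 -1.89551419] 0.035262654953648546 [ 0.49  0.3  -0.06  1.21  0.    0.63]
[0.45186824 0.02344866 0.1939    ] (array([-0.0031, -0.4425,  0.0303]), array([-0.0047,  0.0047,  0.4867]))
[ 0.45907508 -0.00567284  0.1939    ] (array([ 0.0114, -0.5008,  0.0303]), array([-0.0047,  0.0047,  0.4867]))
[ 0.45907508 -0.00567284  0.1639    ] (array([ 0.0114, -0.5008, -0.0297]), array([-0.0047,  0.0047,  0.4867]))
```

View pics/w6.png

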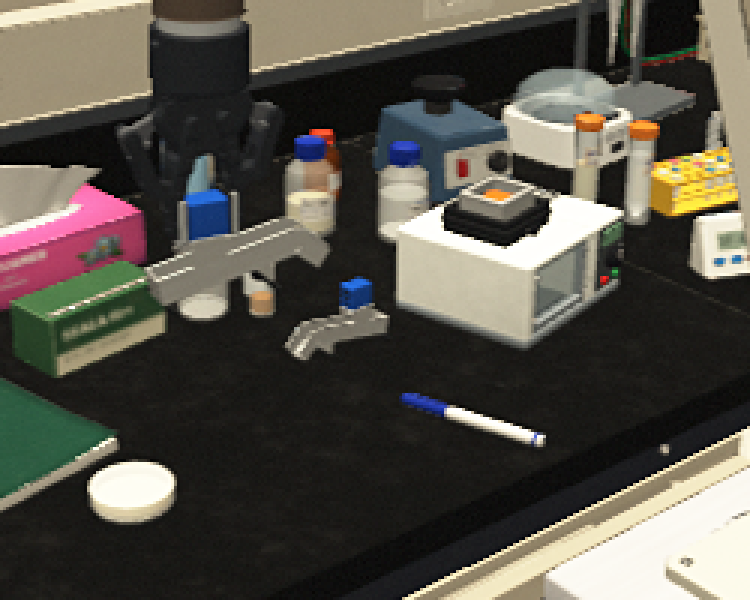

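The chute is held by the grip and level, with the balls in it. The carry to the mill comes next, gently.

Request:
{"name": "step_arm", "arguments": {"targets": "-0.5 0 -0.008 0.01 0 0 0.01;-0.5 0 -0.024 0.02 0 0 0.03;-0.5 0 -0.048 0.03 0 0 0.06;-0.5 0 -0.08 0.03 0 0 0.1;-0.5 0 -0.115 0.03 0 0 0.14;-0.5 0 -0.15 0.03 0 0 0.18;-0.5 0 -0.185 0.03 0 0 0.22;-0.5 0 -0.22 0.03 0 0 0.26;-0.5 -0.001 -0.255 0.03 -0.003 0.003 0.3;-0.5 -0.001 -0.29 0.03 -0.005 0.005 0.34"}}

```text
clock: 8.73
eef_pos: [0.4502, 0.0976, 0.1898]
tool_rot: [-0.065, 0.998, -0.002, -0.004]
ft_force: [-0.3, -0.5, -2.9]
grip_width: 0.0352
grasp_force: 59.7
```

Request:
{"name": "step_arm", "arguments": {"targets": "-0.5 0 -0.035 0 0 0 0.04;-0.5 0 -0.07 0 0 0 0.08;-0.5 0 -0.1 0 0 0 0.11;-0.5 0 -0.125 0 0 0 0.13;-0.5 0 -0.142 0 0 0 0.145;-0.5 0 -0.15 0 0 0 0.147;-0.5 0 -0.152 0 0 0 0.147;-0.5 0 -0.152 0 0 0 0.147;-0.5 0 -0.152 0 0 0 0.147"}}

```text
clock: 9.48
eef_pos: [0.4513, 0.0233, 0.1909]
tool_rot: [-0.121, 0.993, -0.002, -0.002]
ft_force: [0.1, -0.3, -2.2]
grip_width: 0.0355
grasp_force: 59.7
```

Run:
```python
from h import *
o=bot.get_obs();print(o['clock'],o['eef_pos'],o['ft_force'],o['ft_torque'],o['grip_width'],o['joint_pos'].round(2))
for dz,dy in((.04,.0),(.008,0)): print(cmd(*pose(0,dz,dy)))
i=bot.camera_info('scene');S=bot.camera('scene');T=bot.camera('top');cv2.imwrite('pics/s7.png',S[:,:,::-1])
# compare predicted grip-centre pixel with blue blob
Rc=R.from_quat(o['tool_rot']);g=o['eef_pos']+Rc.apply([0,0,-.0203]);tip=o['eef_pos']+Rc.apply([0,-.0955,.0397]);ck=o['eef_pos']+Rc.apply([0,-.075,.0237])
for n,I in(('scene',S),('top',T)):
  print(n,proj(n,[g,ck,tip,BEAD+[0,0,.003]]).round(1))
  for b in blobs(I,(100,120,60),(125,255,255),30): 
    if 250<b[0][0]<400 and b[0][1]>150: print(b[0],b[1])
s=np.hstack([cv2.resize(S[170:260,290:430],None,fx=4,fy=4),cv2.resize(T[180:250,300:380],None,fx=3,fy=3*360/210)])
cv2.imwrite('pics/m7.png',cv2.resize(s,(800,360))[:,:,::-1])
```

```text
9.4833 [0.45126932 0.02329195 0.19090468] [ 0.13797303 -0.32657155 -2.24835366] [ 0.07309334 -0.01109934  0.00725464] 0.0354942664823818 [ 0.05  0.17 -0.19  1.21 -0.   -0.19]
(array([ 0.0156, -0.0579,  0.006 ]), array([ 0.005 , -0.005 , -0.0006]))
(array([ 0.0156, -0.0579, -0.058 ]), array([ 0.005 , -0.005 , -0.0006]))
scene [[340.1 178.2]
 [355.7 186. ]
 [359.6 189.4]
 [360.8 195.6]]
[342.6 176.5] [338, 170, 9, 15, 98]
[302.5 179. ] [298, 175, 10, 9, 76]
[318.2 227.2] [313, 222, 11, 11, 97]
[340.9 263.9] [333, 261, 16, 8, 66]
top [[311.6 223. ]
 [337.4 217.2]
 [344.  215.8]
 [346.2 215.4]]
```

Request:
{"name": "step_arm", "arguments": {"targets": "-0.5 0.004 -0.012 0 0 0 0;-0.5 0.008 -0.03 0 0 0 0;-0.5 0.013 -0.048 0 0 0 0;-0.5 0.016 -0.058 0 0 0 0;-0.5 0.016 -0.058 -0.01 0 0 0;-0.5 0.016 -0.058 -0.025 0 0 0;-0.5 0.016 -0.058 -0.038 0 0 0;-0.5 0.016 -0.058 -0.044 0 0 0;-0.5 0.016 -0.058 -0.044 0 0 0;-0.5 0.016 -0.058 -0.044 0 0 0"}}

```text
clock: 10.42
eef_pos: [0.4592, -0.0058, 0.1689]
tool_rot: [-0.121, 0.993, -0.002, -0.002]
ft_force: [-0.1, -0.4, -2.4]
grip_width: 0.0357
grasp_force: 59.8
```

Run:
```python
from h import *
o=bot.get_obs();print(o['clock'],o['eef_pos'],o['ft_force'],o['ft_torque'])
print(cmd(*pose(0,0,0)))
i=bot.camera_info('wrist');I=bot.camera('wrist');S=bot.camera('scene')
s=np.hstack([cv2.resize(S[160:230,320:410],(400,311),interpolation=cv2.INTER_CUBIC),cv2.resize(I[150:390,0:310],(400,311))])
cv2.imwrite('pics/m8.png',s[:,:,::-1])
```

```text
10.4167 [ 0.4591907  -0.00581061  0.16890174] [-0.14549077 -0.38328596 -2.39202751] [0.05320985 0.00985117 0.01641747]
(array([-0.0002,  0.0003, -0.03  ]), array([ 0.0052, -0.0051, -0.0008]))
```

View pics/m8.png

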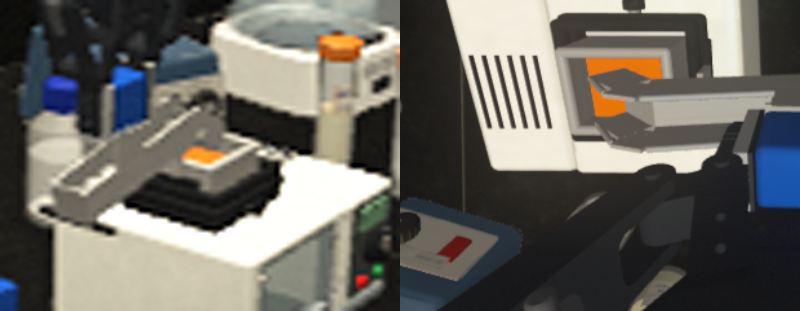

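This last view shows the spout just above the throat, between its walls. I feel my way down.

Request:
{"name": "step_arm", "arguments": {"targets": "-0.5 0 0 -0.004 0 0 0;-0.5 0 0 -0.008 0 0 0;-0.5 0 0 -0.012 0 0 0;-0.5 0 0 -0.014 0 0 0;-0.5 0 0 -0.016 0 0 0;-0.5 0 0 -0.016 0 0 0;-0.5 0 0 -0.016 0 0 0"}}

```text
clock: 11.1
eef_pos: [0.4596, -0.0061, 0.1613]
tool_rot: [-0.121, 0.993, -0.002, -0.002]
ft_force: [0.2, -0.7, -2.4]
grip_width: 0.0353
grasp_force: 59.8
```

Request:
{"name": "step_arm", "arguments": {"targets": "-0.5 0 0 -0.002 0 0 0;-0.5 0 0 -0.004 0 0 0;-0.5 0 0 -0.006 0 0 0;-0.5 0 0 -0.006 0 0 0"}}

```text
clock: 11.43
eef_pos: [0.4594, -0.0061, 0.1581]
tool_rot: [-0.121, 0.993, -0.002, -0.002]
ft_force: [-0.4, 0.2, -2.5]
grip_width: 0.0351
grasp_force: 59.8
```

Request:
{"name": "step_arm", "arguments": {"targets": "-0.5 0 0 -0.002 0 0 0;-0.5 0 0 -0.004 0 0 0;-0.5 0 0 -0.004 0 0 0;-0.5 0 0 -0.004 0 0 0"}}

```text
clock: 11.77
eef_pos: [0.4596, -0.0061, 0.1564]
tool_rot: [-0.121, 0.993, -0.002, -0.002]
ft_force: [-0.2, -0.9, -1.9]
grip_width: 0.0353
grasp_force: 59.8
```

Request:
{"name": "step_arm", "arguments": {"targets": "-0.5 0 0 -0.002 0 0 0;-0.5 0 0 -0.003 0 0 0;-0.5 0 0 -0.003 0 0 0;-0.5 0 0 -0.003 0 0 0"}}

```text
clock: 12.1
eef_pos: [0.4596, -0.006, 0.1549]
tool_rot: [-0.121, 0.993, -0.002, -0.002]
ft_force: [0.6, -0.4, -1.1]
grip_width: 0.0351
grasp_force: 59.8
```

Request:
{"name": "step_arm", "arguments": {"targets": "-0.5 0 0 -0.002 0 0 0;-0.5 0 0 -0.002 0 0 0;-0.5 0 0 -0.002 0 0 0;-0.5 0 0 -0.002 0 0 0"}}

```text
clock: 12.43
eef_pos: [0.4596, -0.006, 0.1539]
tool_rot: [-0.121, 0.993, -0.002, -0.002]
ft_force: [-0.5, -0.8, -1.0]
grip_width: 0.0355
grasp_force: 59.7
```

Request:
{"name": "step_arm", "arguments": {"targets": "-0.5 0 0 -0.002 0 0 0;-0.5 0 0 -0.002 0 0 0;-0.5 0 0 -0.002 0 0 0;-0.5 0 0 -0.002 0 0 0"}}

```text
clock: 12.77
eef_pos: [0.4597, -0.0061, 0.153]
tool_rot: [-0.121, 0.993, -0.002, -0.002]
ft_force: [0.3, -0.2, 0.6]
grip_width: 0.0354
grasp_force: 60.0
```

Request:
{"name": "step_arm", "arguments": {"targets": "-0.5 0 0 -0.002 0 0 0;-0.5 0 0 -0.002 0 0 0;-0.5 0 0 -0.002 0 0 0;-0.5 0 0 -0.002 0 0 0;-0.5 0 0 -0.002 0 0 0"}}

```text
clock: 13.18
eef_pos: [0.4597, -0.0061, 0.152]
tool_rot: [-0.121, 0.993, -0.002, -0.001]
ft_force: [-0.4, 0.9, 0.8]
grip_width: 0.0354
grasp_force: 60.3
```

Run:
```python
from h import *
for k in range(3):
  o=bot.get_obs();print(o['eef_pos'],o['ft_force'],o['ft_torque']); bot.camera('top')
```

```text
[ 0.45974405 -0.00608361  0.15202405] [-0.35180782  0.93693948  0.77709306] [-0.15349294 -0.0018501  -0.08601557]
[ 0.45973319 -0.00608744  0.1520001 ] [-0.14282278  0.78429431  1.72861152] [-0.15810684 -0.03510088 -0.06216465]
[ 0.45972855 -0.00607768  0.15195455] [-0.49737715  0.19182475  0.59378281] [-0.14746962  0.00825906 -0.00031979]
```

Contact with the rim is light, about 2–3 N. I test the hooking by easing back 1.5 mm.

Request:
{"name": "step_arm", "arguments": {"targets": "-0.5 -0.0004 0.0015 0 0 0 0;-0.5 -0.0008 0.003 0 0 0 0;-0.5 -0.0008 0.003 0 0 0 0;-0.5 -0.0008 0.003 0 0 0 0"}}

```text
clock: 13.67
eef_pos: [0.4595, -0.0049, 0.152]
tool_rot: [-0.121, 0.993, -0.002, -0.001]
ft_force: [0.6, -1.3, 0.5]
grip_width: 0.0354
grasp_force: 60.2
```

```bash
cat >> h.py <<'E'
def rd(n=4):
  F=[];Tq=[]
  for k in range(n):
    o=bot.get_obs();F.append(o['ft_force']);Tq.append(o['ft_torque']); bot.camera('top')
  F=np.mean(F,0);f=np.array([np.cos(HM),np.sin(HM),0])
  print(o['clock'].__round__(2),o['eef_pos'].round(4),'F',F.round(2),'Ff',(F@f).round(2),'T',np.mean(Tq,0).round(3))
E
python3 -c "from h import *;rd()"
```

```text
13.82 [ 0.4594 -0.0048  0.1519] F [ 0.61 -1.53  1.24] Ff 1.63 T [-0.694 -0.195 -0.005]
```

It is hooked: easing back brings about 2 N of pull. Now the tipping increments about the bead.

Run:
```python
from h import *
for th in(5,10,15,20): print(th,*cmd(*pose(th,-.0018,.0008)))
```

```text
5 [ 0.0001 -0.0054  0.013 ] [ 0.1137  0.0237 -0.0003]
10 [ 0.0017 -0.0115  0.0252] [ 0.2216  0.0504 -0.0005]
15 [ 0.0034 -0.0187  0.0369] [ 0.3294  0.0771 -0.0007]
20 [ 0.0055 -0.0268  0.0478] [ 0.4373  0.1039 -0.0009]
```

Request:
{"name": "step_arm", "arguments": {"targets": "-0.5 0 -0.0025 0.0065 0.055 0.012 0;-0.5 0.0001 -0.0054 0.013 0.1137 0.0237 0;-0.5 0.001 -0.0085 0.019 0.168 0.037 0;-0.5 0.0017 -0.0115 0.0252 0.2216 0.0504 0;-0.5 0.0017 -0.0115 0.0252 0.2216 0.0504 0;-0.5 0.0017 -0.0115 0.0252 0.2216 0.0504 0"}}

```text
clock: 14.37
eef_pos: [0.4606, -0.0107, 0.1645]
tool_rot: [-0.12, 0.989, 0.087, -0.01]
ft_force: [1.6, 0.2, 2.1]
grip_width: 0.0357
grasp_force: 60.0
```

Run:
```python
from h import *
rd()
for th in(12.5,15,17.5,20): print(th,*cmd(*pose(th,-.0018,.0008)))
```

```text
14.52 [ 0.4604 -0.0101  0.1645] F [ 1.99 -1.22  1.77] Ff 1.66 T [-0.741 -0.481  0.024]
12.5 [ 0.0008 -0.0043  0.006 ] [ 0.0547  0.0142 -0.0019]
15 [ 0.0017 -0.008   0.0117] [ 0.1086  0.0276 -0.0019]
17.5 [ 0.0027 -0.012   0.0173] [ 0.1625  0.041  -0.0018]
20 [ 0.0037 -0.0162  0.0226] [ 0.2165  0.0543 -0.0018]
```

Request:
{"name": "step_arm", "arguments": {"targets": "-0.5 0.003 -0.001 0 0 0 0;-0.5 0.0038 -0.004 0.006 0.0547 0.0142 0;-0.5 0.0047 -0.0077 0.0117 0.1086 0.0276 0;-0.5 0.0057 -0.0117 0.0173 0.1625 0.041 0;-0.5 0.0067 -0.0159 0.0226 0.2165 0.0543 0;-0.5 0.0067 -0.0159 0.0226 0.2165 0.0543 0;-0.5 0.0067 -0.0159 0.0226 0.2165 0.0543 0"}}

```text
clock: 15.15
eef_pos: [0.4633, -0.0183, 0.1754]
tool_rot: [-0.119, 0.977, 0.173, -0.022]
ft_force: [0.7, -0.9, 1.8]
grip_width: 0.0353
grasp_force: 60.4
```

Run:
```python
from h import *
rd()
b=BEAD+np.array([.9707,.2402,0])*.0015
for th in(24,28,32,36,38,40): print(th,*cmd(*pose(th,-.0018,.0008,b)))
```

```text
15.3 [ 0.463  -0.0179  0.1757] F [ 0.01 -1.49  1.88] Ff 1.45 T [-0.888 -0.112 -0.003]
24 [ 0.0029 -0.007   0.0085] [ 0.0862  0.02   -0.002 ]
28 [ 0.0048 -0.0147  0.0161] [ 0.1724  0.0414 -0.0021]
32 [ 0.0068 -0.0229  0.0232] [ 0.2587  0.0628 -0.0021]
36 [ 0.009  -0.0315  0.0297] [ 0.345   0.0842 -0.0021]
38 [ 0.0101 -0.036   0.0327] [ 0.3881  0.0949 -0.0022]
40 [ 0.0112 -0.0406  0.0355] [ 0.4312  0.1056 -0.0022]
```

Request:
{"name": "step_arm", "arguments": {"targets": "-0.5 0.0029 -0.007 0.0085 0.0862 0.02 -0.001;-0.5 0.0048 -0.0147 0.0161 0.1724 0.0414 -0.002;-0.5 0.0068 -0.0229 0.0232 0.2587 0.0628 -0.002;-0.5 0.009 -0.0315 0.0297 0.345 0.0842 -0.002;-0.5 0.0101 -0.036 0.0327 0.3881 0.0949 -0.002;-0.5 0.0101 -0.036 0.0327 0.3881 0.0949 -0.002;-0.5 0.0101 -0.036 0.0327 0.3881 0.0949 -0.002;-0.5 0.0101 -0.036 0.0327 0.3881 0.0949 -0.002"}}

```text
clock: 16.02
eef_pos: [0.4684, -0.036, 0.192]
tool_rot: [-0.115, 0.939, 0.323, -0.039]
ft_force: [0.4, -2.5, 0.2]
grip_width: 0.0355
grasp_force: 60.6
```

Run:
```python
from h import *
rd()
o=bot.get_obs();print(R.from_quat(o['tool_rot']).as_matrix()[:,1].round(3),o['joint_pos'].round(2))
I=bot.camera('wrist');S=bot.camera('scene');T=bot.camera('top')
cv2.imwrite('pics/s9.png',S[:,:,::-1]);cv2.imwrite('pics/w9.png',I[:,:,::-1]);cv2.imwrite('pics/t9.png',T[:,:,::-1])
b=BEAD+np.array([.9707,.2402,0])*.0015
for th in(40,42,44): print(th,*cmd(*pose(th,-.0018,.0008,b)))
# grey level along trough floor in the wrist view
Rc=R.from_quat(o['tool_rot']);i=bot.camera_info('wrist')
for x in range(-40,98,8):
  zz=.0 
  p=o['eef_pos']+Rc.apply([0,-x/1000,-.0203+.042-.0176*(x+5)/100-.0075]);q=proj('wrist',p,i)[0].round().astype(int)
  if 0<=q[0]<640 and 0<=q[1]<400: print(x,q,I[q[1],q[0]],end=' ')
```

```text
16.17 [ 0.4683 -0.0359  0.1923] F [ 0.37 -3.05  0.01] Ff 3.05 T [-1.415 -0.235  0.054]
[-0.19   0.765  0.615] [-0.4   0.5   0.09  1.6   0.51 -0.76]
40 [ 0.0006 -0.0043  0.0025] [0.0427 0.011  0.0002]
42 [ 0.0018 -0.009   0.0051] [0.0859 0.0217 0.0002]
44 [ 0.003  -0.0138  0.0076] [0.129  0.0324 0.0002]
-40 [382 235] [70 69 64] -32 [369 236] [154 148 137] -24 [356 237] [79 78 75] -16 [343 238] [16 38 77] -8 [330 239] [19 41 78] 0 [317 240] [20 41 78] 8 [303 241] [20 40 77] 16 [289 242] [22 41 77] 24 [275 243] [80 79 76] 32 [261 244] [32 32 33] 40 [247 245] [106 102  95] 48 [232 246] [94 91 84] 56 [217 247] [83 80 74] 64 [202 248] [85 81 75] 72 [186 250] [92 89 82] 80 [170 251] [82 79 74] 88 [154 252] [80 77 71] 96 [138 253] [81 78 72]
```

Request:
{"name": "step_arm", "arguments": {"targets": "-0.5 0.0005 -0.0035 0.0025 0.0427 0.011 0;-0.5 0.0015 -0.0075 0.0051 0.0859 0.0217 0;-0.5 0.0015 -0.0075 0.0051 0.0859 0.0217 0;-0.5 0.0015 -0.0075 0.0051 0.0859 0.0217 0;-0.5 0.0015 -0.0075 0.0051 0.0859 0.0217 0;-0.5 0.0015 -0.0075 0.0051 0.0859 0.0217 0;-0.5 0.0015 -0.0075 0.0051 0.0859 0.0217 0;-0.5 0.0015 -0.0075 0.0051 0.0859 0.0217 0"}}

```text
clock: 17.03
eef_pos: [0.4694, -0.0398, 0.1949]
tool_rot: [-0.113, 0.927, 0.356, -0.043]
ft_force: [1.0, -2.9, 0.9]
grip_width: 0.0354
grasp_force: 60.3
```

Run:
```python
from h import *
rd()
I=bot.camera('wrist');i=bot.camera_info('wrist');o=bot.get_obs();cv2.imwrite('pics/w10.png',I[:,:,::-1])
Rc=R.from_quat(o['tool_rot'])
# rectified strip of the trough, wide y -16..16, x -42..98 at ball-centre surface
def strip(I,o,i):
  Rc=R.from_quat(o['tool_rot']);out=np.zeros((9,36),int);g=cv2.cvtColor(I,cv2.COLOR_RGB2GRAY)
  for a,y in enumerate(range(-12,13,3)):
    for b,x in enumerate(range(-42,98,4)):
      p=o['eef_pos']+Rc.apply([y/1000,-x/1000,-.0203+.042-.00176*(x+5)/10-.0075]);q=proj('',p,i)[0].round().astype(int)
      if 0<=q[0]<640 and 0<=q[1]<400: out[a,b]=g[q[1],q[0]]
  return out
for r in strip(I,o,i):print(*r)
b=BEAD+np.array([.9707,.2402,0])*.0015
for th in(35,28,20): print(th,*cmd(*pose(th,-.001,.0005,b)))
```

```text
17.18 [ 0.4694 -0.0399  0.1948] F [ 2.04 -2.88  1.36] Ff 3.28 T [-1.296 -0.602 -0.091]
138 33 33 77 71 49 39 39 40 41 39 39 39 38 39 40 39 27 78 75 32 110 58 113 202 230 101 41 41 116 155 174 155 131 103 0
140 40 25 78 77 29 39 39 40 39 38 39 38 38 39 40 39 44 78 30 32 84 95 110 95 112 124 112 125 83 114 113 75 76 77 0
137 68 26 77 76 26 37 39 38 39 36 38 40 38 39 40 38 78 78 31 37 78 78 79 79 79 81 80 79 79 80 80 76 77 78 0
135 68 75 76 78 24 37 36 36 38 36 36 38 38 37 39 37 78 78 31 77 78 79 80 80 79 80 80 79 79 84 78 77 77 77 0
138 67 79 143 76 39 111 38 37 38 37 37 38 37 39 40 28 79 39 119 100 112 89 103 80 80 79 80 125 78 80 79 78 76 78 0
134 70 69 145 145 145 134 113 130 131 122 121 72 52 37 38 27 78 141 141 142 142 144 144 144 145 144 149 80 78 79 78 80 79 78 0
117 67 75 146 147 145 145 75 76 75 75 80 81 85 114 134 136 135 142 143 144 144 144 144 145 146 146 153 79 79 80 79 79 80 80 0
136 69 83 144 144 143 144 75 77 76 76 75 75 74 75 134 143 142 143 143 144 144 144 144 145 144 144 148 79 78 78 79 81 83 81 0
120 138 131 125 138 133 140 83 75 75 75 76 75 75 75 137 141 134 138 131 134 134 131 135 125 134 136 136 87 79 79 78 78 82 81 0
35 [-0.0041  0.0142 -0.0084] [-0.1518 -0.037   0.0009]
28 [-0.0077  0.0288 -0.0204] [-0.3028 -0.0743  0.0009]
20 [-0.0114  0.0437 -0.0363] [-0.4754 -0.1169  0.0008]
```

The trough floor reads flat, with no ball highlights, so the balls have run out. I tip back about the bead, bearing lightly.

Request:
{"name": "step_arm", "arguments": {"targets": "-0.5 0 0.007 -0.004 -0.076 -0.018 0;-0.5 -0.003 0.0142 -0.0084 -0.1518 -0.037 0;-0.5 -0.005 0.021 -0.014 -0.225 -0.055 0;-0.5 -0.0067 0.0288 -0.0204 -0.3028 -0.0743 0;-0.5 -0.009 0.036 -0.028 -0.389 -0.0955 0;-0.5 -0.0104 0.0437 -0.0363 -0.4754 -0.1169 0;-0.5 -0.0104 0.0437 -0.0363 -0.4754 -0.1169 0"}}

```text
clock: 17.87
eef_pos: [0.4627, -0.0163, 0.177]
tool_rot: [-0.121, 0.978, 0.171, -0.021]
ft_force: [0.8, -2.7, 0.5]
grip_width: 0.0357
grasp_force: 60.3
```

Run:
```python
from h import *
rd(3)
b=BEAD+np.array([.9707,.2402,0])*.002
for th,dz in((15,-.0003),(10,.0),(5,.001),(0,.002),(-3,.03)): print(th,*cmd(*pose(th,dz,.0,b)))
```

```text
17.97 [ 0.4632 -0.0175  0.1768] F [ 0.8  -2.23  0.88] Ff 2.35 T [-1.027 -0.282  0.004]
15 [-0.0002  0.0069 -0.0093] [-0.1101 -0.0295  0.0008]
10 [-0.002   0.0141 -0.0204] [-0.218  -0.0562  0.0009]
5 [-0.0035  0.0202 -0.0306] [-0.3259 -0.0828  0.001 ]
0 [-0.0048  0.0253 -0.0413] [-0.4337 -0.1095  0.0011]
-3 [-0.0054  0.0279  0.0069] [-0.4985 -0.1255  0.0011]
```

Request:
{"name": "step_arm", "arguments": {"targets": "-0.5 -0.0002 0.0069 -0.0093 -0.11 -0.0295 0;-0.5 -0.002 0.0141 -0.0204 -0.218 -0.0562 0;-0.5 -0.0035 0.0202 -0.0306 -0.326 -0.083 0;-0.5 -0.0048 0.0253 -0.0413 -0.434 -0.1095 0;-0.5 -0.0048 0.0253 -0.03 -0.434 -0.1095 0;-0.5 -0.0048 0.0253 -0.01 -0.434 -0.1095 0;-0.5 -0.0048 0.0253 0.015 -0.434 -0.1095 0;-0.5 -0.0048 0.0253 0.04 -0.434 -0.1095 0;-0.5 -0.0048 0.0253 0.05 -0.434 -0.1095 0;-0.5 -0.0048 0.0253 0.05 -0.434 -0.1095 0"}}

```text
clock: 18.85
eef_pos: [0.4622, -0.0061, 0.2021]
tool_rot: [-0.12, 0.993, -0.0, 0.001]
ft_force: [0.0, -0.2, -2.5]
grip_width: 0.0354
grasp_force: 60.6
```

Run:
```python
from h import *
rd(12)
I=bot.camera('wrist');o=bot.get_obs();i=bot.camera_info('wrist');cv2.imwrite('pics/w11.png',I[:,:,::-1]);T=bot.camera('top')
for b in blobs(I,(8,150,80),(22,255,255),100): print(b[0],b[1])
m8=cv2.imread('pics/m8.png')
print(cmd(*pose(0,.05,.0)))
```

```text
19.4 [ 0.4614 -0.0054  0.2013] F [-0.19 -0.02 -1.98] Ff -0.03 T [0.017 0.005 0.002]
[194.5 194. ] [167, 180, 53, 31, 1447]
(array([-0.0049, -0.0005,  0.0048]), array([0.0023, 0.0024, 0.0009]))
```

Run:
```python
from h import *
A=cv2.imread('pics/w10.png',0);B=cv2.imread('pics/w11.png',0)
for n,I in(('tipped',A),('now',B)):
  print(n)
  for r in range(214,262,4): print(r,*I[r,340:400:3])
```

```text
tipped
214 76 75 76 75 75 74 76 76 75 75 76 76 76 76 74 72 56 58 59 59
218 75 125 126 129 132 133 135 138 139 141 142 142 142 147 149 152 151 109 60 60
222 76 126 135 133 144 145 145 146 145 144 144 82 68 67 68 99 108 59 58 60
226 75 100 144 145 145 146 146 146 147 147 147 74 69 67 67 123 88 58 59 58
230 76 76 126 127 143 143 143 142 143 142 142 69 67 69 67 134 73 59 58 59
234 128 129 133 124 90 108 108 108 142 142 140 69 67 67 67 137 65 58 59 58
238 38 37 39 73 23 74 77 77 116 111 98 68 67 68 67 141 59 59 59 59
242 36 38 36 50 24 54 76 76 76 75 77 76 67 68 68 140 58 59 58 61
246 38 37 37 46 27 25 76 77 76 45 27 25 49 69 67 140 59 58 59 60
250 38 39 38 42 46 23 72 77 77 77 25 26 25 42 87 117 60 59 58 59
254 38 38 39 40 51 25 31 75 76 77 47 28 27 27 123 119 60 58 58 58
258 40 38 38 40 47 31 22 75 76 77 76 27 28 25 29 59 59 58 57 56
now
214 78 78 79 78 78 77 78 78 77 78 77 77 77 76 77 73 34 27 23 24
218 79 142 145 149 152 155 159 161 164 165 165 168 167 167 170 169 172 114 25 25
222 78 151 157 163 153 177 176 177 175 175 174 97 71 71 70 91 141 26 29 24
226 77 106 175 176 177 176 176 176 177 177 176 89 70 70 70 122 105 28 37 25
230 79 77 152 151 172 173 173 174 173 172 173 76 71 71 70 158 104 78 79 78
234 171 171 177 167 108 125 125 125 171 171 170 71 71 71 70 160 168 152 128 117
238 38 39 38 84 27 79 79 80 138 145 128 71 70 70 70 165 158 157 24 26
242 41 39 40 43 24 55 80 80 79 77 79 78 70 71 71 169 79 80 79 61
246 40 39 39 41 29 26 79 80 80 44 27 26 51 73 70 168 101 109 116 36
250 39 40 40 41 41 26 76 79 80 79 27 28 25 48 82 149 29 32 26 26
254 40 40 40 40 42 24 33 80 79 80 48 30 29 28 151 143 38 30 29 31
258 41 40 41 40 41 30 25 78 79 80 80 29 28 30 28 27 27 25 28 26
```

The trough's back end, where a remaining ball would roll, is identical and empty in both views. So I carry the chute back to its first place.

Request:
{"name": "step_arm", "arguments": {"targets": "-0.5 0 0.02 0 0 0 -0.02;-0.5 0 0.06 0 0 0 -0.06;-0.5 -0.001 0.11 0 0 0 -0.11;-0.5 -0.003 0.16 -0.005 0 0 -0.16;-0.5 -0.005 0.21 -0.01 0 0 -0.21;-0.5 -0.007 0.26 -0.015 0 0 -0.26;-0.5 -0.01 0.31 -0.02 0 0 -0.31;-0.5 -0.012 0.36 -0.025 0 0 -0.36;-0.5 -0.014 0.41 -0.03 0 0 -0.41;-0.5 -0.016 0.45 -0.035 0 0 -0.45"}}

```text
clock: 20.38
eef_pos: [0.4534, 0.2214, 0.184]
tool_rot: [0.056, 0.998, -0.001, 0.001]
ft_force: [0.8, 0.0, -1.4]
grip_width: 0.0355
grasp_force: 60.5
```

Request:
{"name": "step_arm", "arguments": {"targets": "-0.5 0 0.03 -0.01 0 0 -0.03;-0.5 0 0.047 -0.04 0 0 -0.037;-0.5 0 0.05 -0.08 0 0 -0.037;-0.5 0 0.05 -0.12 0 0 -0.037;-0.5 0 0.05 -0.16 0 0 -0.037;-0.5 0 0.05 -0.2 0 0 -0.037;-0.5 0 0.05 -0.22 0 0 -0.037;-0.5 0 0.05 -0.22 0 0 -0.037"}}

```text
clock: 21.05
eef_pos: [0.4517, 0.2435, 0.0716]
tool_rot: [0.07, 0.998, -0.003, -0.002]
ft_force: [0.3, 0.1, -1.6]
grip_width: 0.0354
grasp_force: 60.6
```

Run:
```python
from h import *
rd(2)
print(cmd(down(np.radians(-98)),[.453,.2445,.0525]))
T0=cv2.imread('pics/top0.png')[:,:,::-1].copy();T=bot.camera('top')
for I in(T0,T):
  for b in blobs(I,(8,150,120),(22,255,255),12):
    if 340<b[0][0]<370 and b[0][1]>190: print(b[0],b[1])
W=cv2.imread('pics/w11.png')[165:225,155:235];print(cv2.inRange(cv2.cvtColor(W,cv2.COLOR_BGR2HSV),(8,150,80),(22,255,255))[::4,::2].astype(bool).astype(int).tolist().__str__().replace(', ','').replace('][','\n'))
```

```text
21.1 [0.4528 0.2441 0.0731] F [-0.12 -0.11 -1.29] Ff 0.08 T [-0.015  0.022 -0.008]
(array([-0.0015, -0.0002, -0.0436]), array([0.0031, 0.0013, 0.0013]))
[354.9 213. ] [348, 207, 15, 13, 153]
[354.9 213. ] [348, 207, 15, 13, 152]
[[0000000000000000000000000000000000000000
0000000000000000000000000000000000000000
0000000000000000000000000000000000000000
0000000000000000000000000000000000000000
0000001111111111111111111111111100000000
0000001111111111111111111111111100000000
0000000111111111111111111111111100000000
0000000111111111111111111111111100000000
0000000111111111111111111111111100000000
0000000011111111111111111111111110000000
0000000000000111111111111111111110000000
0000000000000000001111111111111110000000
0000000000000000000000000000000000000000
0000000000000000000000000000000000000000
0000000000000000000000000000000000000000]]
```

The flap is shut exactly as at the start and no ball lies on it. I lower the chute to the bench.

Request:
{"name": "step_arm", "arguments": {"targets": "-0.5 0 0 -0.02 0.003 0.001 0.001;-0.5 0 0 -0.034 0.003 0.001 0.001;-0.5 0 0 -0.042 0.003 0.001 0.001;-0.5 0 0 -0.046 0.003 0.001 0.001;-0.5 0 0 -0.048 0.003 0.001 0.001;-0.5 0 0 -0.049 0.003 0.001 0.001;-0.5 0 0 -0.049 0.003 0.001 0.001"}}

```text
clock: 21.78
eef_pos: [0.4537, 0.2445, 0.0495]
tool_rot: [0.07, 0.998, -0.0, 0.0]
ft_force: [0.2, -0.5, -1.9]
grip_width: 0.0357
grasp_force: 60.6
```

Request:
{"name": "step_arm", "arguments": {"targets": "-0.5 0 0 -0.002 0 0 0;-0.5 0 0 -0.002 0 0 0;-0.5 0 0 -0.002 0 0 0"}}

```text
clock: 22.03
eef_pos: [0.4537, 0.2446, 0.0486]
tool_rot: [0.07, 0.998, 0.0, 0.0]
ft_force: [0.2, 0.2, -1.8]
grip_width: 0.0359
grasp_force: 60.6
```

Request:
{"name": "step_arm", "arguments": {"targets": "-0.5 0 0 -0.001 0 0 0;-0.5 0 0 -0.002 0 0 0;-0.5 0 0 -0.002 0 0 0;-0.5 0 0 -0.002 0 0 0"}}

```text
clock: 22.37
eef_pos: [0.4537, 0.2446, 0.0478]
tool_rot: [0.07, 0.998, 0.0, 0.0]
ft_force: [-1.6, 0.2, 0.7]
grip_width: 0.0355
grasp_force: 60.6
```

Request:
{"name": "step_arm", "arguments": {"targets": "-0.5 0 0 -0.001 0 0 0;-0.5 0 0 -0.001 0 0 0;-0.5 0 0 -0.001 0 0 0"}}

```text
clock: 22.62
eef_pos: [0.4537, 0.2446, 0.0477]
tool_rot: [0.07, 0.998, 0.0, 0.0]
ft_force: [-2.3, -1.2, 5.2]
grip_width: 0.0357
grasp_force: 61.3
```

It stands on the bench. I release slowly, then back off upward.

Request:
{"name": "step_arm", "arguments": {"targets": "-0.1 0 0 0 0 0 0;0.1 0 0 0 0 0 0;0.4 0 0 0 0 0 0;0.7 0 0 0 0 0 0;1 0 0 0 0 0 0;1 0 0 0 0 0 0;1 0 0 0 0 0 0;1 0 0 0 0 0 0"}}

```text
clock: 23.28
eef_pos: [0.4536, 0.2445, 0.0469]
tool_rot: [0.07, 0.998, -0.0, 0.0]
ft_force: [-0.3, -0.1, -0.4]
grip_width: 0.0854
grasp_force: 0.0
```

Request:
{"name": "step_arm", "arguments": {"targets": "1 0 0 0.01 0 0 0;1 0 0 0.04 0 0 0;1 0 0 0.08 0 0 0;1 0 0 0.13 0 0 0;1 0 0 0.18 0 0 0;1 0 0 0.24 0 0 0;1 0 0 0.3 0 0 0;1 0 0 0.34 0 0 0;1 0 0 0.36 0 0 0;1 0 0 0.36 0 0 0"}}

```text
clock: 24.12
eef_pos: [0.455, 0.2452, 0.2299]
tool_rot: [0.07, 0.998, 0.001, 0.003]
ft_force: [-0.8, -0.4, 0.0]
grip_width: 0.0854
grasp_force: 0.0
```

Run:
```python
from h import *
o=bot.get_obs();print(o['clock'],o['eef_pos'],o['ft_force'])
I=bot.camera('wrist');i=bot.camera_info('wrist')
for b in blobs(I,(100,120,190),(125,255,255),150): print(b[0],b[1],plane('',[b[0]],.084,i).round(4))
S0=cv2.imread('pics/scene0.png');S=bot.camera('scene')[:,:,::-1]
for b in blobs(S[:,:,::-1].copy(),(100,120,60),(125,255,255),40): print('s',b[0],b[1])
d=(cv2.absdiff(cv2.GaussianBlur(S0,(3,3),0),cv2.GaussianBlur(S,(3,3),0)).max(2)>45).astype(np.uint8)
n,l,s,c=cv2.connectedComponentsWithStats(d)
for k in range(1,n):
  if s[k][4]>3 : print(s[k],c[k].round())
```

```text
24.1167 [0.45495467 0.24523497 0.22985794] [-0.83811525 -0.39533241  0.02155443]
[169.4 125.6] [157, 109, 26, 35, 271] [[0.3757 0.1129 0.084 ]]
[314.3 182.1] [298, 171, 34, 23, 726] [[0.4511 0.244  0.084 ]]
[155.1 249.4] [144, 242, 23, 16, 265] [[0.5021 0.0595 0.084 ]]
s [396.5   4.8] [393, 1, 11, 10, 55]
s [302.5 179. ] [298, 175, 10, 9, 76]
s [334.3 180.6] [329, 177, 12, 9, 91]
s [318.2 227.2] [313, 222, 11, 11, 97]
s [269.1 250.4] [260, 243, 18, 17, 235]
s [340.9 263.9] [333, 261, 16, 8, 66]
[236   0  44  22 538] [257.   9.]
[281   0  38  17 317] [294.   8.]
[415   0   6  12  63] [418.   5.]
[ 431    0   47  145 1909] [459.  65.]
[494   0   4  11  27] [495.   4.]
[497   1  14  11  88] [504.   7.]
[540   0   5   6  22] [542.   2.]
[547   0  19   9 151] [556.   4.]
[565   0  33  16 217] [584.   5.]
[428   2  16  11  65] [432.   8.]
[421  11   6   1   6] [424.  11.]
[450  10   9   2  14] [454.  11.]
[322  12   2   2   4] [322.  12.]
[419  14  12  11 114] [424.  19.]
[ 453   17   33  179 2222] [469. 106.]
[434  19  25   4  35] [447.  21.]
[584  18   3   6  13] [585.  21.]
[236  20  40
[... 735 characters left out ...]

[ 234   97   63   69 2357] [264. 134.]
[486 100  30  47 888] [500. 125.]
[539 115  32  48 748] [550. 136.]
[435 121   6   8  39] [438. 124.]
[ 423  142   32  102 1487] [437. 203.]
[512 155   3   2   5] [513. 156.]
[ 479  156   48   45 1177] [506. 177.]
[285 167   4  15  45] [287. 174.]
[247 173   5  17  56] [249. 181.]
[469 179   3   2   5] [470. 180.]
[462 181  65  42 685] [483. 204.]
[496 198   5   1   5] [498. 198.]
[511 201  41  60 914] [535. 223.]
[442 206   9   7  44] [446. 209.]
[444 215   4   3  10] [445. 216.]
[449 214   3   3   7] [450. 215.]
[455 214  18  61 420] [461. 246.]
[485 214  25   6  44] [501. 217.]
[ 466  228   66   48 1984] [497. 250.]
[471 265  39  13 143] [489. 273.]
```

```bash
python3 -c "from workcell import bot;print(bot.job_done())"
```

```text
the job is handed in; nothing more can be done
None
```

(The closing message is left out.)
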